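# Line up cells by size on the tester's contact plates

### The job

The tester's channels rise in current along the rail, so set the four cylindrical cells up for the test run in order of size: the thinnest on the copper plate next to the blue battery tester, then each thicker one on the next plate along, with the thickest at the far end by the white power supply. Set each cell down, not dropped, upright and in the middle of its own plate, and let go of it. Do not tip any cell over, and leave the amber electrolyte bottle standing where it is.

Things in the scene. Friction and masses are not known exactly. Their poses are not given: they have to be found in the camera images.
- cell_18: The thinnest cell: a green-sleeved cylindrical battery cell, 18 mm in diameter and 65 mm tall, about 48 g, standing on its flat base on the bench in front of the rail, positive end (white ring and small metal button) up. Origin: centre of its base; z along its axis, up. Best gripped across its diameter in its upper half.
- cell_26: The second thinnest cell: a yellow-sleeved cylindrical battery cell, 26 mm in diameter and 65 mm tall, about 90 g, standing on its flat base on the bench in front of the rail, positive end (white ring and small metal button) up. Origin: centre of its base; z along its axis, up. Best gripped across its diameter in its upper half.
- cell_32: The second thickest cell: a red-sleeved cylindrical battery cell, 32 mm in diameter and 70 mm tall, about 145 g, standing on its flat base on the bench in front of the rail, positive end (white ring and small metal button) up. Origin: centre of its base; z along its axis, up. Best gripped across its diameter in its upper half.
- cell_46: The thickest cell: a bare steel-grey cylindrical battery cell, 46 mm in diameter and 80 mm tall, about 355 g, standing on its flat base on the bench in front of the rail, positive end (white ring and small metal button) up. Origin: centre of its base; z along its axis, up. Best gripped across its diameter in its upper half.
- plate_a: One of four alike contact plates in a row on a low rail: copper disc 62 mm across, brass dot at its centre, on a black block. Origin: on the disc's axis, 30 mm above the bench; the copper face is 20 mm above the origin. z up, y along the rail, x away from the robot, to two terminals (28 mm high, 52 mm from the axis). Discs are 89 to 121 mm apart. Names do not follow the order in the row.
- plate_b: One of four alike contact plates in a row on a low rail: copper disc 62 mm across, brass dot at its centre, on a black block. Origin: on the disc's axis, 30 mm above the bench; the copper face is 20 mm above the origin. z up, y along the rail, x away from the robot, to two terminals (28 mm high, 52 mm from the axis). Discs are 89 to 121 mm apart. Names do not follow the order in the row.
- plate_c: One of four alike contact plates in a row on a low rail: copper disc 62 mm across, brass dot at its centre, on a black block. Origin: on the disc's axis, 30 mm above the bench; the copper face is 20 mm above the origin. z up, y along the rail, x away from the robot, to two terminals (28 mm high, 52 mm from the axis). Discs are 89 to 121 mm apart. Names do not follow the order in the row.
- plate_d: One of four alike contact plates in a row on a low rail: copper disc 62 mm across, brass dot at its centre, on a black block. Origin: on the disc's axis, 30 mm above the bench; the copper face is 20 mm above the origin. z up, y along the rail, x away from the robot, to two terminals (28 mm high, 52 mm from the axis). Discs are 89 to 121 mm apart. Names do not follow the order in the row.
- tester_front (a point): The battery tester: a blue instrument 170 mm wide (y), 200 mm deep (x), 140 mm tall, with a black strip on its lid, fixed beyond the left or the right end of the row of plates; a white power supply of the same size stands beyond the other end. This point: middle of its front face's lower edge, on the bench.
- electrolyte: A small closed amber glass bottle with a black cap and a paper label, 40 mm in diameter and 72 mm tall, standing loose among the cells. Origin: centre of its base, z up. To be left alone.
Things that resemble listed ones, but are neither listed nor needed, are in the scene too. Leave any purple look-alike of the cell_32 alone. Of the things that look like the cell_18, take the one that is farthest to the robot's left at the start.

How it is judged:
At the end, for the whole second after the job is handed in: Counting plates outward from the tester: cell_18 on the first, cell_26 second, cell_32 third, cell_46 fourth; each on the copper within 12 mm of its centre, upright within 0.1 rad, released and at rest; the electrolyte bottle upright within 20 mm of its start (((horizontal distance between cell_18 and plate_a below 0.012 m and z of cell_18 in the frame of plate_a between 0.016 and 0.025 m and horizontal distance between plate_a and tester_front between 0.1 and 0.257 m) or (horizontal distance between cell_18 and plate_b below 0.012 m and z of cell_18 in the frame of plate_b between 0.016 and 0.025 m and horizontal distance between plate_b and tester_front between 0.1 and 0.257 m) or (horizontal distance between cell_18 and plate_c below 0.012 m and z of cell_18 in the frame of plate_c between 0.016 and 0.025 m and horizontal distance between plate_c and tester_front between 0.1 and 0.257 m) or (horizontal distance between cell_18 and plate_d below 0.012 m and z of cell_18 in the frame of plate_d between 0.016 and 0.025 m and horizontal distance between plate_d and tester_front between 0.1 and 0.257 m)) and angle between each of cell_18, cell_26, cell_32, cell_46's own z axis and vertical below 0.1 rad and linear speed of each of cell_18, cell_26, cell_32, cell_46 below 0.02 m/s and angular speed of each of cell_18, cell_26, cell_32, cell_46 below 0.2 rad/s and contact force between each of cell_18, cell_26, cell_32, cell_46 and the fingers below 0.1 N and ((horizontal distance between cell_26 and plate_a below 0.012 m and z of cell_26 in the frame of plate_a between 0.016 and 0.025 m and horizontal distance between plate_a and tester_front between 0.257 and 0.361 m) or (horizontal distance between cell_26 and plate_b below 0.012 m and z of cell_26 in the frame of plate_b between 0.016 and 0.025 m and horizontal distance between plate_b and tester_front between 0.257 and 0.361 m) or (horizontal distance between cell_26 and plate_c below 0.012 m and z of cell_26 in the frame of plate_c between 0.016 and 0.025 m and horizontal distance between plate_c and tester_front between 0.257 and 0.361 m) or (horizontal distance between cell_26 and plate_d below 0.012 m and z of cell_26 in the frame of plate_d between 0.016 and 0.025 m and horizontal distance between plate_d and tester_front between 0.257 and 0.361 m)) and ((horizontal distance between cell_32 and plate_a below 0.012 m and z of cell_32 in the frame of plate_a between 0.016 and 0.025 m and horizontal distance between plate_a and tester_front between 0.361 and 0.466 m) or (horizontal distance between cell_32 and plate_b below 0.012 m and z of cell_32 in the frame of plate_b between 0.016 and 0.025 m and horizontal distance between plate_b and tester_front between 0.361 and 0.466 m) or (horizontal distance between cell_32 and plate_c below 0.012 m and z of cell_32 in the frame of plate_c between 0.016 and 0.025 m and horizontal distance between plate_c and tester_front between 0.361 and 0.466 m) or (horizontal distance between cell_32 and plate_d below 0.012 m and z of cell_32 in the frame of plate_d between 0.016 and 0.025 m and horizontal distance between plate_d and tester_front between 0.361 and 0.466 m)) and ((horizontal distance between cell_46 and plate_a below 0.012 m and z of cell_46 in the frame of plate_a between 0.016 and 0.025 m and horizontal distance between plate_a and tester_front between 0.466 and 0.65 m) or (horizontal distance between cell_46 and plate_b below 0.012 m and z of cell_46 in the frame of plate_b between 0.016 and 0.025 m and horizontal distance between plate_b and tester_front between 0.466 and 0.65 m) or (horizontal distance between cell_46 and plate_c below 0.012 m and z of cell_46 in the frame of plate_c between 0.016 and 0.025 m and horizontal distance between plate_c and tester_front between 0.466 and 0.65 m) or (horizontal distance between cell_46 and plate_d below 0.012 m and z of cell_46 in the frame of plate_d between 0.016 and 0.025 m and horizontal distance between plate_d and tester_front between 0.466 and 0.65 m)) and distance of electrolyte from where it was at the start of the episode below 0.02 m and angle between electrolyte's own z axis and vertical below 0.15 rad); the robot touches nothing.
It fails at once if a cell is tipped over (angle between any of cell_18, cell_26, cell_32, cell_46's own z axis and vertical above 0.7 rad).
It fails at once if a cell is dropped or thrown (moves faster than 0.6 m/s out of the fingers) ((linear speed of cell_18 above 0.6 m/s and contact force between cell_18 and the fingers below 0.1 N) or (linear speed of cell_26 above 0.6 m/s and contact force between cell_26 and the fingers below 0.1 N) or (linear speed of cell_32 above 0.6 m/s and contact force between cell_32 and the fingers below 0.1 N) or (linear speed of cell_46 above 0.6 m/s and contact force between cell_46 and the fingers below 0.1 N)).
It fails at once if the electrolyte bottle is pushed more than 20 mm or tipped (distance of electrolyte from where it was at the start of the episode above 0.02 m or angle between electrolyte's own z axis and vertical above 0.4 rad).
It also fails if it takes over 109 s, if anything falls off the work surface, if the arm or the gripper's body presses on something with over 40 N, if the wrist force passes 120 N, or if a joint passes its speed limit or range.

### The arm

A 6-joint arm with a two-finger parallel gripper is mounted at the origin on the work surface. World frame = base frame: x ahead of the robot, y to its left, z up, the work surface at z = 0. Lengths are in m, angles in rad, forces in N, time in s.
With the tool pointing down it reaches from about 0.425 to 0.95 m from the base axis. Payload 3.5 kg.
Tool frame: the origin (TCP) lies on the centre line of the jaws, within the pads' length; the fingertips stand 19 mm ahead of it and the grasp point (between the pads) is the TCP; z points along the fingers, y is the line along which they close (so a half turn about z gives the same grasp; the last joint's range is limited). The gripper opens to 85 mm and grips with 20 to 120 N. Pads are 22 mm wide; open, the fingers measure 114 mm over their backs; the gripper's body (76 mm by 85 mm) begins 54 mm behind the grasp point. The pads swing forward as they close: fully open they stand 13 mm farther back than shut.
Start: joints at [1.12, 0.286, 1.577, -0, 1.279, -0.15], TCP at [0.2, 0.645, 0.25] pointing down, gripper open.
Joint ranges: [-2.77, 2.77], [-0.9, 2.22], [0.21, 2.48], [-1.53, 4.67], [0.24, 2.81], [-2.84, 2.84]. Speed limits (rad/s): [2.79, 2.79, 3.14, 3.14, 3.14, 3.14].

### API

Orientations are given as [roll, pitch, yaw] about the fixed x, y, z axes, in that order (R = Rz(yaw) Ry(pitch) Rx(roll)).
In Python, from bench import get_state, capture, hand_in, spot_in gives the robot as it stands.
- The arm moves only by the tool drive_tool, never from a script. Its argument "increments" is a list of rows, each a list of 3 entries, a list of its own where there are three numbers: the turn, a rotation vector about the world's x, y, z in degrees, then the shift along the world's x, y, z in mm, then the closure, from 0 (fully open) to 1 (shut). In form: [[[rx, ry, rz], [x, y, z], hand], ...]. A call has 1 to 10 rows; each row is the pose to reach, as a shift and turn from the pose commanded when the call began; what a row does not reach only later rows make up. A row lasts 1/12 s, in which the tool goes at most 41.7 mm and 7.16 degrees, less where a joint would pass 70% of its speed; a pose out of reach is approached as far as the arm can. A call with a gripper value outside its range is refused whole. The fingers move at their own pace and stop on an object; "squeeze" is the grip in N (left out, the last holds). Time passes only in rows, so rows that repeat a pose let the fingers close. It gives the time, the measured TCP pose, the force, the opening and the grip force at its end, in the units of the state.
- get_state(): the state, without advancing time (a new reading comes with each control period).
- capture(name): name is "scene" or "top" or "wrist"; returns a dict with "img" (420x560x3 uint8, red, green, blue), "mtx" (3x3 intrinsics, pixels), "R" (3x3) and "t" (3): a world point X has camera coordinates R X + t; the wrist camera has in their place "T_tool_cam" (4x4, takes a point from camera to tool coordinates, whose origin is the TCP and whose axes are the flange's). Camera axes: x right, y down, z forward; pixel columns grow to the right and rows downward; lengths in m; the calibration is good to about 2 mm. The wrist camera is an equidistant fisheye: a pixel r from the principal point sees the ray r / f radians off the axis. A picture is of the moment at which its call begins: read the wrist's pose just before it. There is no depth.
- hand_in(): hands the job in; it is judged then, once.
Trained networks look in the newest picture that a camera, given by its name, has taken for a name from the list of things; names that differ only in an ending like _2 or _b are one class to them, and where a whole thing is asked for, a point or a joint stands for the part that bears it (a point fixed in the world has none). Each returns a list of dicts, best first, with "score" (0 to 1); they miss things now and then, are a little off and sometimes report something else, mostly with a low value. They report only what shows in the picture. A call takes as long as a camera call. They do not tell look-alikes from the thing itself.
- spot_in(camera, name): "point" ([row, column] in pixels, amid what is visible of it).
The state is a dict: "time": time; "q": joint angles; "qvel": joint speeds; "tau": joint torques, N m; "tcp_pos": TCP position; "tool_rot": TCP orientation; "force": force on the tool from outside, world axes, zero at the start; "ft_torque": the same for the moment, N m; "grip_width": finger opening in m; "grip_force": force on a finger pad.
Only numpy, scipy, OpenCV 4.12 (cv2) and the standard library are available. Lean on these libraries where they do the work, as an engineer would, in place of code of your own. Each camera call takes 0.05 s, during which the arm holds its last target. There are 200 camera calls.

## Working session

There is one attempt and no reset: what is moved stays moved. The work goes in short steps, Python scripts to look and compute and a tool call to move; the robot and the scene stay as the last step left them, time stands still between calls to the robot, and variables do not carry over. Pictures are saved under pics/ and viewed, at most 14 in all, crops included, and the job is handed in when it is done.

Besides the shell and the picture viewer there is one more tool, called after ">>>" as a command line: name --argument value ..., lists and objects as JSON in quotes. drive_tool: Moves the arm, as the interface text tells. Its arguments: {"type":"object","properties":{"increments":{"type":"array"},"squeeze":{"type":"number"}},"required":["increments"]}

```bash
mkdir -p pics; ls; cat > h.py <<'E'
import numpy as np, cv2
from bench import *
def shot(cam,fn=None):
    c=capture(cam)
    if fn: cv2.imwrite('pics/'+fn,c['img'][:,:,::-1])
    return c
def toz(c,rc,z):
    "pixel (row,col) -> world point at height z"
    d=np.linalg.solve(c['mtx'],[rc[1],rc[0],1.]); R=np.array(c['R']);o=-R.T@c['t'];d=R.T@d
    return o+d*(z-o[2])/d[2]
def proj(c,X):
    p=np.array(c['mtx'])@(np.array(c['R'])@X+c['t']); return p[1]/p[2],p[0]/p[2]
E
python3 - <<'E'
from h import *
s=get_state();print(s['time'],s['tcp_pos'],s['tool_rot'],s['grip_width'])
H={'cell_18':.0325,'cell_26':.0325,'cell_32':.035,'cell_46':.04,'electrolyte':.036,'plate_a':.05}
for cam in('top','scene'):
    c=shot(cam,cam+'0.png')
    print(cam,'cam at',(-np.array(c['R']).T@c['t']).round(3))
    for n in list(H)+['tester_front']:
        for r in spot_in(cam,n): print(n,np.round(r['point'],1),round(r['score'],2),toz(c,r['point'],H.get(n,.07)).round(3))
E
```

```text
pics
0.0 [0.1997092  0.64412971 0.24893024] [-3.13924391e+00 -3.24428483e-04  2.84077782e+00] 0.08537323849131533
top cam at [0.331 0.012 1.136]
cell_18 [215.3 238.5] 0.66 [0.513 0.131 0.032]
cell_18 [239.8 333.7] 0.54 [ 0.439 -0.133  0.032]
cell_18 [251.5 176.6] 0.52 [0.416 0.302 0.032]
cell_18 [242.5 238.6] 0.43 [0.437 0.131 0.032]
cell_18 [279.6 251. ] 0.36 [0.335 0.097 0.032]
cell_26 [215.3 238.5] 0.66 [0.513 0.131 0.032]
cell_26 [239.8 333.7] 0.54 [ 0.439 -0.133  0.032]
cell_26 [251.5 176.6] 0.52 [0.416 0.302 0.032]
cell_26 [242.5 238.6] 0.43 [0.437 0.131 0.032]
cell_26 [279.6 251. ] 0.36 [0.335 0.097 0.032]
cell_32 [215.3 238.5] 0.66 [0.513 0.13  0.035]
cell_32 [239.8 333.7] 0.54 [ 0.439 -0.133  0.035]
cell_32 [251.5 176.6] 0.52 [0.416 0.301 0.035]
cell_32 [242.5 238.6] 0.43 [0.437 0.13  0.035]
cell_32 [279.6 251. ] 0.36 [0.335 0.097 0.035]
cell_46 [215.3 238.5] 0.66 [0.512 0.13  0.04 ]
cell_46 [239.8 333.7] 0.54 [ 0.438 -0.132  0.04 ]
cell_46 [251.5 176.6] 0.52 [0.415 0.3   0.04 ]
cell_46 [242.5 238.6] 0.43 [0.436 0.13  0.04 ]
cell_46 [279.6 251. ] 0.36 [0.335 0.097 0.04 ]
ele
[... 954 characters left out ...]
  0.035]
cell_32 [190.6 301.6] 0.56 [0.496 0.135 0.035]
cell_32 [178.8 242.4] 0.55 [0.343 0.086 0.035]
cell_46 [271.8 155.7] 0.92 [ 0.445 -0.302  0.04 ]
cell_46 [187.6 279.1] 0.9 [0.448 0.105 0.04 ]
cell_46 [231.5 210.2] 0.87 [ 0.438 -0.135  0.04 ]
cell_46 [190.6 301.6] 0.56 [0.501 0.129 0.04 ]
cell_46 [178.8 242.4] 0.55 [0.348 0.08  0.04 ]
electrolyte [209.7 254.9] 0.93 [ 0.459 -0.004  0.036]
plate_a [262.2 296.5] 0.88 [ 0.659 -0.112  0.05 ]
plate_a [194.2 358.9] 0.85 [0.629 0.189 0.05 ]
plate_a [215.3 339.6] 0.68 [0.64  0.084 0.05 ]
plate_a [239.6 314.1] 0.57 [ 0.645 -0.027  0.05 ]
tester_front [326.4 262.9] 0.64 [ 0.728 -0.306  0.07 ]
tester_front [209.7 255.6] 0.63 [ 0.492 -0.04   0.07 ]
```

```bash
python3 - <<'E'
import cv2
a=cv2.imread('pics/top0.png');cv2.imwrite('pics/t0c.png',cv2.resize(a[90:310,140:440],(800,587),interpolation=cv2.INTER_CUBIC))
a=cv2.imread('pics/scene0.png');cv2.imwrite('pics/s0c.png',cv2.resize(a[120:380,100:440],(785,600),interpolation=cv2.INTER_CUBIC))
E
```

```text
(no output)
```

View pics/t0c.png

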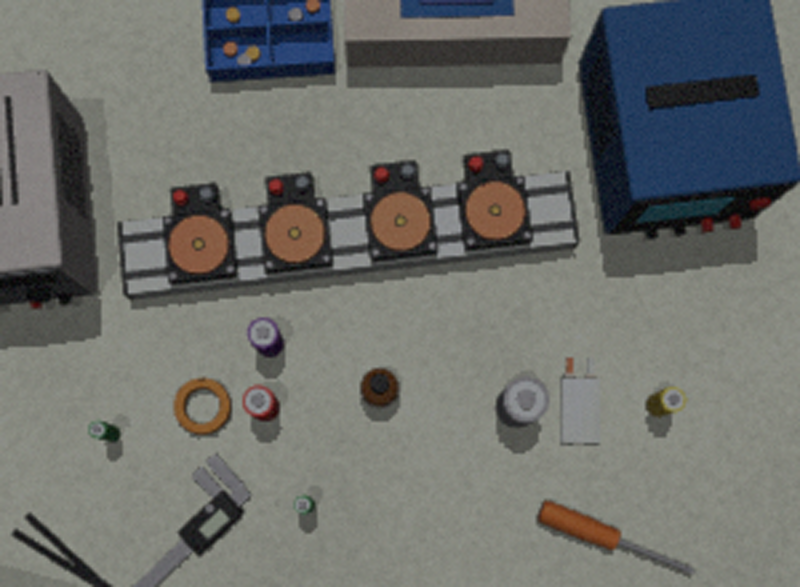

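View pics/s0c.png

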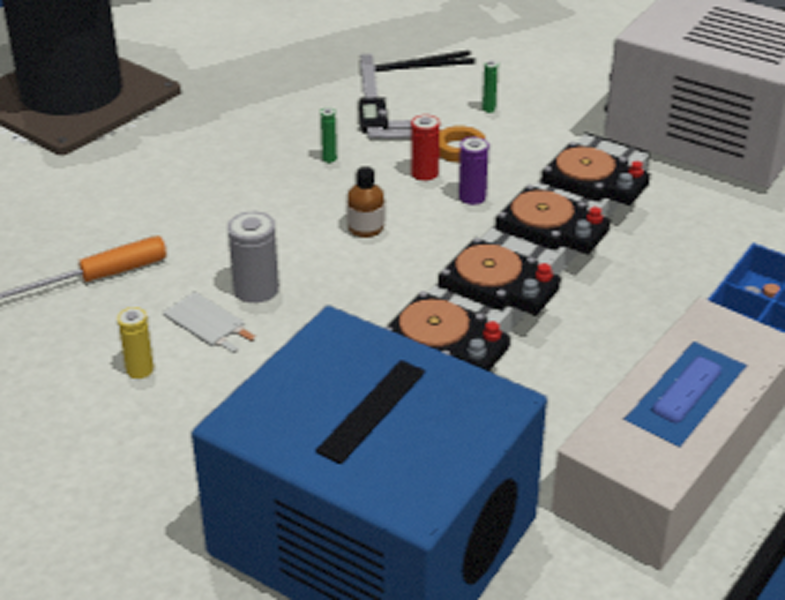

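The tester (blue) is on the right (-y), so the order of plates is right to left: crop pixels (495,210), (400,221), (295,233), (198,244). There are two green candidates in the crop: A at (98,430), y≈+0.30, and B at (303,505), y≈+0.10. A fits because it is farthest to the robot's left. Red (260,401) is cell_32, and purple (264,334) is its look-alike. Next I measure the positions precisely and confirm A in a crop.

```bash
python3 - <<'E'
from h import *
c=shot('top');im=c['img'];hsv=cv2.cvtColor(im,cv2.COLOR_RGB2HSV)
f=lambda x,y:((y+.5)/2.667-.5+90,(x+.5)/2.667-.5+140)
for n,x,y in(('p4',198,244),('p3',295,233),('p2',400,221),('p1',495,210)):
    r,k=f(x,y);m=np.zeros(hsv.shape[:2],np.uint8);cv2.circle(m,(int(k),int(r)),15,1,-1)
    o=((hsv[...,0]<25)&(hsv[...,1]>80)&(hsv[...,2]>90)&(m>0))
    o=o.astype(np.uint8);cc=cv2.connectedComponentsWithStats(o);i=1+cc[2][1:,4].argmax()
    cnt=max(cv2.findContours(o,0,2)[0],key=len);(u,v),rad=cv2.minEnclosingCircle(cnt)
    print(n,cc[2][i],toz(c,cc[3][i][::-1],.05).round(4),toz(c,(v,u),.05).round(4),toz(c,f(x,y),.05).round(4))
for n,x,y,z in(('18A',97,430,.065),('18B',303,505,.065),('26',673,400,.065),('32',259,401,.07),('46',526,399,.08),('purple',264,334,.07),('bottle',380,381,.072)):
    print(n,np.round(f(x,y),1),toz(c,f(x,y),z).round(4))
def cr(r,k,h=16):
    r,k=int(r),int(k);return cv2.resize(im[r-h:r+h,k-h:k+h],(260,260),interpolation=cv2.INTER_CUBIC)
L=[cr(*f(x,y)) for x,y in((97,430),(303,505),(673,400),(259,401),(526,399),(495,210))]
cv2.imwrite('pics/crops.png',np.vstack([np.hstack(L[:3]),np.hstack(L[3:])])[:,:,::-1])
E
```

```text
p4 [203 171  22  21 359] [0.6083 0.1963 0.05  ] [0.6086 0.1966 0.05  ] [0.6081 0.1965 0.05  ]
p3 [240 167  21  21 360] [0.6181 0.096  0.05  ] [0.618 0.096 0.05 ] [0.6178 0.0952 0.05  ]
p2 [279 162  22  22 359] [ 0.6289 -0.0153  0.05  ] [ 0.6284 -0.0148  0.05  ] [ 0.6285 -0.015   0.05  ]
p1 [315 158  22  21 356] [ 0.6387 -0.1151  0.05  ] [ 0.6384 -0.115   0.05  ] [ 0.6383 -0.115   0.05  ]
18A [250.9 176.1] [0.4149 0.2946 0.065 ]
18B [279.  253.3] [0.3358 0.0888 0.065 ]
26 [239.7 392. ] [ 0.4327 -0.286   0.065 ]
32 [240.  236.8] [0.4401 0.1314 0.07  ]
46 [239.3 336.9] [ 0.4354 -0.1353  0.08  ]
purple [214.9 238.7] [0.5081 0.126  0.07  ]
bottle [232.5 282.2] [0.4575 0.0096 0.072 ]
```

View pics/crops.png

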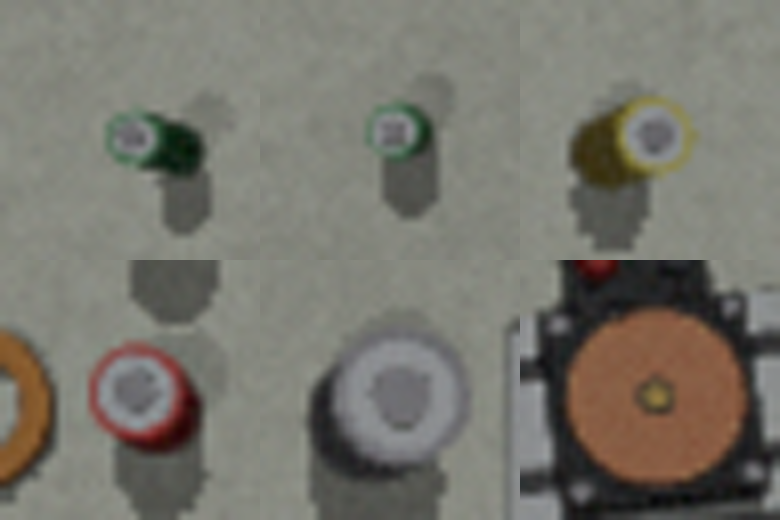

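The crops confirm that A (top-left panel, ring at (132,135)) is a green cell with a white ring and sits leftmost, so it is cell_18. The red, grey and yellow tops and the plate dots all match the measured points. Moving above cell_18.

>>> drive_tool --increments '[[[0,0,0],[21,-35,0],0],[[0,0,0],[43,-70,0],0],[[0,0,0],[65,-105,-10],0],[[0,0,0],[87,-140,-20],0],[[0,0,0],[109,-175,-40],0],[[0,0,0],[130,-210,-60],0],[[0,0,0],[152,-245,-80],0],[[0,0,0],[174,-280,-100],0],[[0,0,0],[196,-315,-110],0],[[0,0,0],[215,-350,-110],0]]' --squeeze 30

```text
time: 1.68
tcp_pos: [0.4063, 0.3068, 0.1397]
tool_rot: [-3.139, -0.002, 2.841]
force: [0.2, -0.8, -0.0]
grip_width: 0.0857
grip_force: 0.0
```

>>> drive_tool --increments '[[[0,0,0],[0,0,0],0.3],[[0,0,0],[0,0,0],0.3]]'

```text
time: 1.85
tcp_pos: [0.4079, 0.3071, 0.1417]
tool_rot: [-3.141, -0.0, 2.836]
force: [0.4, 0.6, 0.4]
grip_width: 0.0639
grip_force: 0.0
```

```bash
python3 - <<'E'
from h import *
s=get_state();print(s['time'],s['tcp_pos'],s['tool_rot'],s['grip_width'],s['force'],s['q'])
c=shot('wrist','w0.png');print(c['T_tool_cam'],c['mtx'])
print([r for r in spot_in('wrist','cell_18')])
E
```

```text
1.85 [0.4079288  0.30706837 0.14171429] [-3.14144738e+00 -4.49285479e-04  2.83615025e+00] 0.06385232376023806 [0.43113955 0.63125544 0.38642896] [ 4.46240498e-01  4.38336693e-02  2.06456791e+00  2.33574667e-04
  1.03361850e+00 -8.19233026e-01]
[[ 8.05806505e-05 -9.61349086e-01 -2.75332396e-01  6.94706405e-02]
 [ 9.99999981e-01  2.90264155e-05  1.91318318e-04  3.52721093e-04]
 [-1.75931778e-04 -2.75332406e-01  9.61349070e-01 -1.22984761e-01]
 [ 0.00000000e+00  0.00000000e+00  0.00000000e+00  1.00000000e+00]] [[325.1922621    0.         282.10652384]
 [  0.         325.1922621  204.25887409]
 [  0.           0.           1.        ]]
[{'point': [283.1, 119.3], 'score': 0.94}, {'point': [225.3, 272.5], 'score': 0.83}, {'point': [205.8, 37.8], 'score': 0.79}, {'point': [368.1, 145.5], 'score': 0.63}, {'point': [318.8, 1.0], 'score': 0.47}]
```

View pics/w0.png

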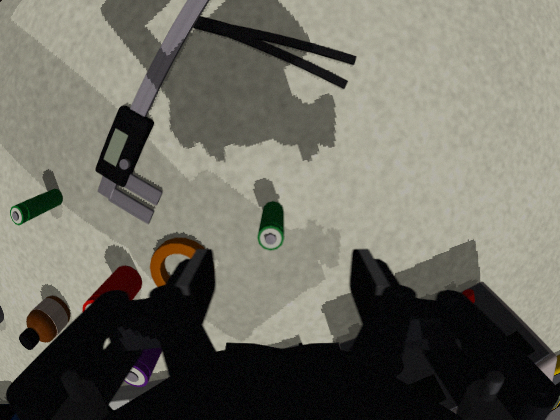

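The wrist view shows cell_18 alone ahead of the jaws, with its ring at about (270,238), and the fingers clear on both sides. I'll measure it with the fisheye model.

```bash
cat >> h.py <<'E'
from scipy.spatial.transform import Rotation as Ro
def wtoz(s,c,rc,z):
    K=c['mtx'];u=np.array([(rc[1]-K[0][2])/K[0][0],(rc[0]-K[1][2])/K[1][1]]);th=np.linalg.norm(u)
    d=np.r_[u/th*np.sin(th),np.cos(th)];T=np.array(c['T_tool_cam']);R=Ro.from_euler('xyz',s['tool_rot']).as_matrix()
    o=R@T[:3,3]+s['tcp_pos'];d=R@T[:3,:3]@d
    return o+d*(z-o[2])/d[2]
E
python3 - <<'E'
from h import *
s=get_state();c=shot('wrist');print(s['tcp_pos'],wtoz(s,c,(238,270),.065),'purple',wtoz(s,c,(376,138),.07),'18B',wtoz(s,c,(215,15),.065))
E
```

```text
[0.40706667 0.30914865 0.14232134] [0.41550772 0.29859608 0.065     ] purple [0.51081203 0.13984247 0.07      ] 18B [0.3374342  0.09398117 0.065     ]
```

>>> drive_tool --increments '[[[0,0,0],[8,-11,0],0.3],[[0,0,0],[8,-11,-25],0.3],[[0,0,0],[8,-11,-50],0.3],[[0,0,0],[8,-11,-75],0.3],[[0,0,0],[8,-11,-96],0.3],[[0,0,0],[8,-11,-96],0.3],[[0,0,0],[8,-11,-96],0.6],[[0,0,0],[8,-11,-96],0.75],[[0,0,0],[8,-11,-96],0.9],[[0,0,0],[8,-11,-96],1]]'

```text
time: 2.83
tcp_pos: [0.4162, 0.2989, 0.048]
tool_rot: [3.139, 0.003, 2.841]
force: [0.2, 1.2, 2.3]
grip_width: 0.0171
grip_force: 29.2
```

>>> drive_tool --increments '[[[0,0,0],[0,0,0],1],[[0,0,0],[0,0,0],1],[[0,0,0],[0,0,0],1],[[0,0,0],[0,0,0],1]]'

```text
time: 3.17
tcp_pos: [0.4163, 0.2989, 0.0479]
tool_rot: [3.138, 0.002, 2.84]
force: [-1.7, 2.1, 6.6]
grip_width: 0.0173
grip_force: 29.6
```

>>> drive_tool --increments '[[[0,0,0],[0,0,10],1],[[0,0,0],[0,0,30],1],[[0,0,0],[0,0,60],1],[[0,0,0],[0,0,90],1],[[0,0,0],[0,0,120],1],[[0,0,0],[5,-15,145],1],[[0,0,0],[20,-40,150],1],[[0,0,0],[35,-65,150],1],[[0,0,0],[50,-90,150],1],[[0,0,0],[65,-115,150],1]]'

```text
time: 4.0
tcp_pos: [0.4801, 0.1815, 0.1967]
tool_rot: [-3.141, 0.001, 2.841]
force: [0.1, 0.9, -1.3]
grip_width: 0.0169
grip_force: 29.3
```

>>> drive_tool --increments '[[[0,0,0],[15,-27,0],1],[[0,0,0],[30,-55,0],1],[[0,0,0],[45,-83,0],1],[[0,0,0],[60,-110,0],1],[[0,0,0],[75,-140,0],1],[[0,0,0],[90,-170,0],1],[[0,0,0],[105,-200,0],1],[[0,0,0],[120,-230,0],1],[[0,0,0],[135,-260,0],1],[[0,0,0],[150,-280,0],1]]'

```text
time: 4.83
tcp_pos: [0.6299, -0.1002, 0.1962]
tool_rot: [-3.14, -0.0, 2.839]
force: [1.0, -1.1, -0.4]
grip_width: 0.0168
grip_force: 29.3
```

>>> drive_tool --increments '[[[0,0,0],[8,-15,0],1],[[0,0,0],[8,-15,0],1],[[0,0,0],[8,-15,-20],1],[[0,0,0],[8,-15,-40],1],[[0,0,0],[8,-15,-60],1],[[0,0,0],[8,-15,-75],1],[[0,0,0],[8,-15,-75],1],[[0,0,0],[8,-15,-75],1]]'

```text
time: 5.5
tcp_pos: [0.6367, -0.1112, 0.1201]
tool_rot: [3.142, -0.003, 2.841]
force: [0.8, -0.2, -0.5]
grip_width: 0.017
grip_force: 29.3
```

```bash
python3 - <<'E'
from h import *
s=get_state();c=shot('wrist');i=c['img'];d=shot('scene')['img']
print(s['tcp_pos'])
cv2.imwrite('pics/w1.png',np.hstack([cv2.resize(i[150:390,160:400],(400,400)),cv2.resize(d[220:300,240:320],(400,400),interpolation=cv2.INTER_CUBIC)])[:,:,::-1])
E
```

```text
[ 0.63668025 -0.11122493  0.12005823]
```

View pics/w1.png

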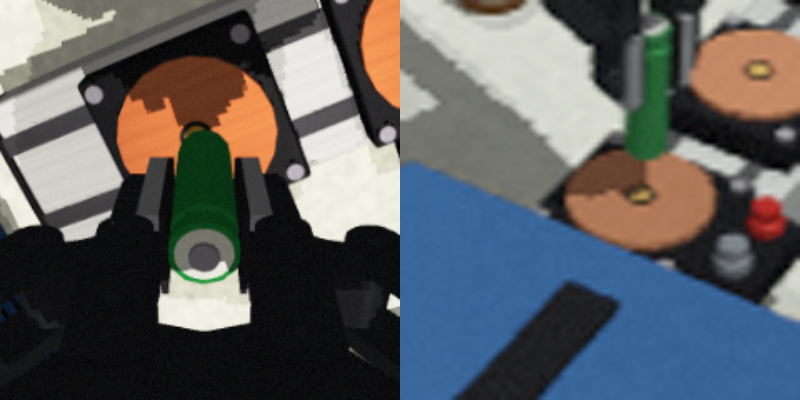

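The right plate is under the cell: the base is at (207,130) in the wrist crop, with the dot just to its left at (195,130). That matches the remaining -y shift. Lowering it gently.

>>> drive_tool --increments '[[[0,0,0],[2,-4,0],1],[[0,0,0],[2,-4,-8],1],[[0,0,0],[2,-4,-15],1],[[0,0,0],[2,-4,-18],1],[[0,0,0],[2,-4,-20],1],[[0,0,0],[2,-4,-20],1],[[0,0,0],[2,-4,-20],1]]'

```text
time: 6.18
tcp_pos: [0.6397, -0.1161, 0.1006]
tool_rot: [3.142, -0.001, 2.841]
force: [0.1, -0.8, -0.1]
grip_width: 0.0172
grip_force: 29.3
```

>>> drive_tool --increments '[[[0,0,0],[0,0,-1],1],[[0,0,0],[0,0,-1],1],[[0,0,0],[0,0,-2],1],[[0,0,0],[0,0,-2],1]]'

```text
time: 6.52
tcp_pos: [0.6399, -0.1161, 0.0989]
tool_rot: [-3.142, 0.0, 2.841]
force: [-0.2, -0.0, 0.3]
grip_width: 0.0169
grip_force: 29.3
```

>>> drive_tool --increments '[[[0,0,0],[0,0,-1],1],[[0,0,0],[0,0,-1],1],[[0,0,0],[0,0,-1],1]]'

```text
time: 6.77
tcp_pos: [0.64, -0.1162, 0.0981]
tool_rot: [-3.142, 0.0, 2.841]
force: [0.2, -1.4, -0.0]
grip_width: 0.0168
grip_force: 29.5
```

>>> drive_tool --increments '[[[0,0,0],[0,0,-1],1],[[0,0,0],[0,0,-1],1],[[0,0,0],[0,0,-1],1]]'

```text
time: 7.02
tcp_pos: [0.6402, -0.1162, 0.098]
tool_rot: [-3.142, 0.001, 2.841]
force: [-2.4, 0.3, 5.9]
grip_width: 0.0172
grip_force: 29.8
```

>>> drive_tool --increments '[[[0,0,0],[0,0,0],0.75],[[0,0,0],[0,0,0],0.65],[[0,0,0],[0,0,0],0.6],[[0,0,0],[0,0,0],0.6],[[0,0,0],[0,0,20],0.6],[[0,0,0],[0,0,50],0.6],[[0,0,0],[0,0,80],0.6],[[0,0,0],[-20,-10,100],0.5],[[0,0,0],[-50,-30,110],0.3],[[0,0,0],[-80,-55,110],0.3]]'

```text
time: 7.85
tcp_pos: [0.5611, -0.1713, 0.2107]
tool_rot: [-3.141, 0.007, 2.844]
force: [1.3, -0.5, -0.3]
grip_width: 0.0593
grip_force: 0.0
```

>>> drive_tool --increments '[[[0,0,0],[-27,-25,0],0.3],[[0,0,0],[-53,-48,-10],0.3],[[0,0,0],[-80,-72,-30],0.3],[[0,0,0],[-107,-96,-50],0.3],[[0,0,0],[-124,-114,-65],0.3],[[0,0,0],[-124,-114,-65],0.3],[[0,0,0],[-124,-114,-65],0.3]]'

```text
time: 8.43
tcp_pos: [0.4347, -0.2853, 0.1408]
tool_rot: [3.14, -0.002, 2.838]
force: [-0.3, -1.2, 0.7]
grip_width: 0.0594
grip_force: 0.0
```

```bash
python3 - <<'E'
from h import *
s=get_state();c=shot('wrist');i=c['img'];d=shot('scene')['img'];print(s['tcp_pos'])
p=spot_in('wrist','cell_26');print([(np.round(q['point']),round(q['score'],2)) for q in p])
cv2.imwrite('pics/w2.png',np.hstack([cv2.resize(i,(400,300)),cv2.resize(d[200:290,220:340],(400,300),interpolation=cv2.INTER_CUBIC)])[:,:,::-1])
E
```

```text
[ 0.43473282 -0.28534275  0.14080557]
[(array([161., 473.]), 0.81), (array([213., 282.]), 0.65)]
```

View pics/w2.png

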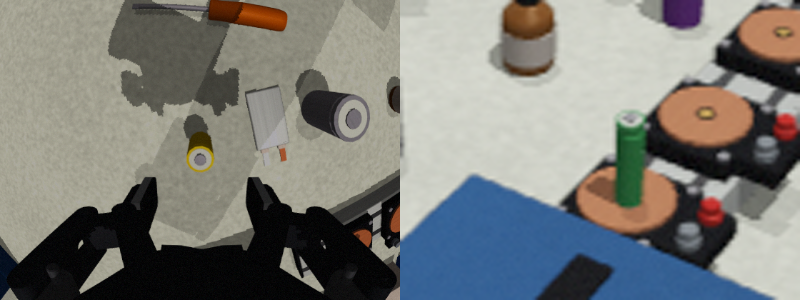

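The green cell stands upright and centred on the first plate. The yellow cell's ring is at wrist pixel (279,222), between the fingers.

```bash
python3 - <<'E'
from h import *
s=get_state();c=shot('wrist');print(s['tcp_pos'],wtoz(s,c,(222.5,279),.065),'grey',wtoz(s,c,(118*1.4,351*1.4),.08))
E
```

```text
[ 0.43713279 -0.28504462  0.14297565] [ 0.43725751 -0.28685186  0.065     ] grey [ 0.43721255 -0.13796488  0.08      ]
```

>>> drive_tool --increments '[[[0,0,0],[0,-1,-25],0.3],[[0,0,0],[0,-1,-50],0.3],[[0,0,0],[0,-1,-75],0.3],[[0,0,0],[0,-1,-94],0.3],[[0,0,0],[0,-1,-94],0.3],[[0,0,0],[0,-1,-94],0.6],[[0,0,0],[0,-1,-94],0.75],[[0,0,0],[0,-1,-94],1],[[0,0,0],[0,-1,-94],1],[[0,0,0],[0,-1,-94],1]]' --squeeze 35

```text
time: 9.47
tcp_pos: [0.4373, -0.2871, 0.05]
tool_rot: [-3.14, 0.004, 2.841]
force: [1.1, 1.6, 6.0]
grip_width: 0.0253
grip_force: 34.6
```

>>> drive_tool --increments '[[[0,0,0],[0,0,0],1],[[0,0,0],[0,0,0],1],[[0,0,0],[0,0,0],1]]'

```text
time: 9.72
tcp_pos: [0.4373, -0.2871, 0.05]
tool_rot: [-3.141, 0.004, 2.84]
force: [1.6, 1.0, 7.0]
grip_width: 0.0251
grip_force: 34.8
```

>>> drive_tool --increments '[[[0,0,0],[0,0,10],1],[[0,0,0],[0,0,30],1],[[0,0,0],[0,0,60],1],[[0,0,0],[0,0,90],1],[[0,0,0],[0,0,120],1],[[0,0,0],[8,12,145],1],[[0,0,0],[20,30,155],1],[[0,0,0],[34,50,155],1],[[0,0,0],[48,70,155],1],[[0,0,0],[62,90,155],1]]'

```text
time: 10.55
tcp_pos: [0.4979, -0.1953, 0.2036]
tool_rot: [-3.141, 0.0, 2.84]
force: [-0.9, 0.3, -1.6]
grip_width: 0.0252
grip_force: 34.6
```

>>> drive_tool --increments '[[[0,0,0],[16,23,0],1],[[0,0,0],[32,46,0],1],[[0,0,0],[48,69,0],1],[[0,0,0],[64,92,0],1],[[0,0,0],[80,115,0],1],[[0,0,0],[96,138,0],1],[[0,0,0],[112,160,0],1],[[0,0,0],[125,178,0],1],[[0,0,0],[129,182,0],1],[[0,0,0],[129,182,0],1]]'

```text
time: 11.38
tcp_pos: [0.627, -0.0131, 0.2028]
tool_rot: [-3.141, -0.001, 2.843]
force: [-0.3, -0.9, -0.9]
grip_width: 0.0253
grip_force: 34.7
```

>>> drive_tool --increments '[[[0,0,0],[0,0,-20],1],[[0,0,0],[0,0,-40],1],[[0,0,0],[0,0,-60],1],[[0,0,0],[0,0,-80],1],[[0,0,0],[0,0,-90],1],[[0,0,0],[0,0,-90],1]]'

```text
time: 11.88
tcp_pos: [0.6241, -0.0149, 0.1096]
tool_rot: [-3.14, -0.007, 2.84]
force: [-0.1, -1.2, -1.7]
grip_width: 0.0252
grip_force: 34.6
```

>>> drive_tool --increments '[[[0,0,0],[1,0,-3],1],[[0,0,0],[1,0,-5],1],[[0,0,0],[1,0,-7],1],[[0,0,0],[1,0,-9],1],[[0,0,0],[1,0,-9],1],[[0,0,0],[1,0,-9],1]]'

```text
time: 12.38
tcp_pos: [0.6281, -0.0141, 0.1043]
tool_rot: [3.142, 0.001, 2.841]
force: [-0.7, 0.2, -1.1]
grip_width: 0.0252
grip_force: 34.6
```

>>> drive_tool --increments '[[[0,0,0],[0,0,-1],1],[[0,0,0],[0,0,-1],1],[[0,0,0],[0,0,-1],1]]'

```text
time: 12.63
tcp_pos: [0.6279, -0.0141, 0.1029]
tool_rot: [-3.142, 0.0, 2.841]
force: [0.7, 0.3, -0.6]
grip_width: 0.0251
grip_force: 34.6
```

>>> drive_tool --increments '[[[0,0,0],[0,0,-1],1],[[0,0,0],[0,0,-2],1],[[0,0,0],[0,0,-2],1],[[0,0,0],[0,0,-2],1]]'

```text
time: 12.97
tcp_pos: [0.6278, -0.0141, 0.1008]
tool_rot: [-3.142, -0.0, 2.841]
force: [0.1, -0.5, -0.7]
grip_width: 0.025
grip_force: 34.6
```

>>> drive_tool --increments '[[[0,0,0],[0,0,-1],1],[[0,0,0],[0,0,-1],1],[[0,0,0],[0,0,-1],1]]'

```text
time: 13.22
tcp_pos: [0.6281, -0.0142, 0.1001]
tool_rot: [3.142, 0.0, 2.841]
force: [-0.3, 0.6, 0.6]
grip_width: 0.0253
grip_force: 34.8
```

>>> drive_tool --increments '[[[0,0,0],[0,0,-1],1],[[0,0,0],[0,0,-1],1]]'

```text
time: 13.38
tcp_pos: [0.6282, -0.0142, 0.1001]
tool_rot: [-3.142, 0.0, 2.841]
force: [-1.8, 0.5, 3.9]
grip_width: 0.0253
grip_force: 35.3
```

>>> drive_tool --increments '[[[0,0,0],[0,0,0],0.65],[[0,0,0],[0,0,0],0.55],[[0,0,0],[0,0,0],0.5],[[0,0,0],[0,0,0],0.5],[[0,0,0],[0,0,20],0.5],[[0,0,0],[0,0,50],0.5],[[0,0,0],[0,0,80],0.5],[[0,0,0],[-20,15,90],0.3],[[0,0,0],[-45,35,90],0.2],[[0,0,0],[-75,58,90],0.2]]'

```text
time: 14.22
tcp_pos: [0.5537, 0.0436, 0.1906]
tool_rot: [3.141, 0.004, 2.839]
force: [0.3, 0.6, -0.2]
grip_width: 0.068
grip_force: 0.0
```

>>> drive_tool --increments '[[[0,0,0],[-27,20,0],0.2],[[0,0,0],[-54,41,0],0.2],[[0,0,0],[-81,62,-10],0.2],[[0,0,0],[-105,80,-25],0.2],[[0,0,0],[-113,87,-45],0.2],[[0,0,0],[-113,87,-45],0.2],[[0,0,0],[-113,87,-45],0.2]]'

```text
time: 14.8
tcp_pos: [0.4391, 0.131, 0.1432]
tool_rot: [-3.141, -0.002, 2.842]
force: [-0.3, 0.2, -0.2]
grip_width: 0.0683
grip_force: 0.0
```

```bash
python3 - <<'E'
from h import *
s=get_state();c=shot('wrist');i=c['img'];d=shot('scene')['img'];print(s['tcp_pos'])
cv2.imwrite('pics/w3.png',np.hstack([cv2.resize(i,(400,300)),cv2.resize(d[200:290,220:340],(400,300),interpolation=cv2.INTER_CUBIC)])[:,:,::-1])
E
```

```text
[0.43909235 0.13101889 0.14322528]
```

View pics/w3.png

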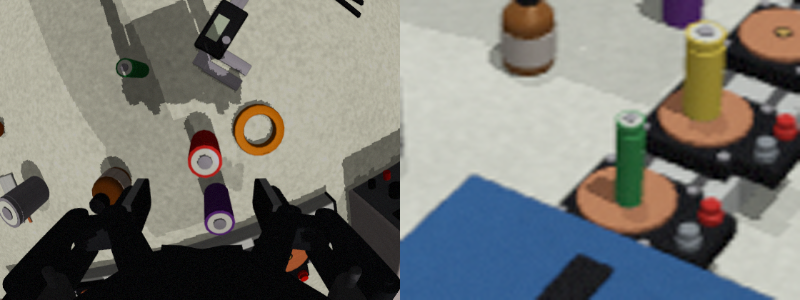

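The yellow cell stands centred on the second plate. The red ring is at wrist pixel (287,224), with purple behind it toward the rail and the fingers clear of the bottle and tape.

```bash
python3 - <<'E'
from h import *
s=get_state();c=shot('wrist');print(s['tcp_pos'],wtoz(s,c,(224,287),.07),'purple',wtoz(s,c,(220*1.4,220*1.4),.07))
E
```

```text
[0.44151265 0.1304639  0.14521136] [0.44328886 0.1336851  0.07      ] purple [0.5102762  0.12928589 0.07      ]
```

>>> drive_tool --increments '[[[0,0,0],[2,1,-25],0.2],[[0,0,0],[2,1,-50],0.2],[[0,0,0],[2,1,-75],0.2],[[0,0,0],[2,1,-92],0.2],[[0,0,0],[2,1,-92],0.2],[[0,0,0],[2,1,-92],0.5],[[0,0,0],[2,1,-92],0.7],[[0,0,0],[2,1,-92],1],[[0,0,0],[2,1,-92],1],[[0,0,0],[2,1,-92],1]]' --squeeze 40

```text
time: 15.78
tcp_pos: [0.4438, 0.1318, 0.0539]
tool_rot: [3.14, 0.004, 2.841]
force: [-0.3, -1.4, 5.5]
grip_width: 0.0309
grip_force: 39.5
```

>>> drive_tool --increments '[[[0,0,0],[0,0,0],1],[[0,0,0],[0,0,0],1],[[0,0,0],[0,0,0],1]]'

```text
time: 16.03
tcp_pos: [0.4438, 0.1318, 0.0539]
tool_rot: [3.141, 0.004, 2.841]
force: [-0.9, -1.3, 5.7]
grip_width: 0.0312
grip_force: 39.6
```

>>> drive_tool --increments '[[[0,0,0],[0,0,10],1],[[0,0,0],[0,0,30],1],[[0,0,0],[0,0,60],1],[[0,0,0],[0,0,90],1],[[0,0,0],[0,0,115],1],[[0,0,0],[15,-3,130],1],[[0,0,0],[40,-8,130],1],[[0,0,0],[65,-14,130],1],[[0,0,0],[90,-19,130],1],[[0,0,0],[115,-24,130],1]]'

```text
time: 16.87
tcp_pos: [0.5573, 0.1078, 0.1821]
tool_rot: [3.142, -0.001, 2.841]
force: [-0.9, 0.4, -1.9]
grip_width: 0.0308
grip_force: 40.0
```

>>> drive_tool --increments '[[[0,0,0],[25,-5,0],1],[[0,0,0],[45,-9,0],1],[[0,0,0],[59,-12,0],1],[[0,0,0],[59,-12,-10],1],[[0,0,0],[59,-12,-30],1],[[0,0,0],[59,-12,-50],1],[[0,0,0],[59,-12,-65],1],[[0,0,0],[59,-12,-72],1],[[0,0,0],[59,-12,-74],1],[[0,0,0],[59,-12,-74],1]]'

```text
time: 17.7
tcp_pos: [0.6149, 0.0961, 0.1072]
tool_rot: [-3.141, -0.002, 2.841]
force: [0.0, -0.3, -1.7]
grip_width: 0.0309
grip_force: 39.9
```

>>> drive_tool --increments '[[[0,0,0],[0,0,0],1],[[0,0,0],[0,0,0],1]]'

```text
time: 17.87
tcp_pos: [0.6167, 0.096, 0.1095]
tool_rot: [3.141, 0.002, 2.841]
force: [-0.1, 0.6, -1.5]
grip_width: 0.0311
grip_force: 39.9
```

>>> drive_tool --increments '[[[0,0,0],[1,0,-1],1],[[0,0,0],[1,0,-2],1],[[0,0,0],[1,0,-3],1],[[0,0,0],[1,0,-4],1],[[0,0,0],[1,0,-4],1],[[0,0,0],[1,0,-4],1]]'

```text
time: 18.37
tcp_pos: [0.617, 0.0958, 0.104]
tool_rot: [3.142, 0.0, 2.841]
force: [0.4, -0.2, -0.8]
grip_width: 0.0311
grip_force: 40.1
```

>>> drive_tool --increments '[[[0,0,0],[0,0,-1],1],[[0,0,0],[0,0,-1],1],[[0,0,0],[0,0,-1],1]]'

```text
time: 18.62
tcp_pos: [0.6172, 0.0958, 0.104]
tool_rot: [-3.141, 0.0, 2.841]
force: [-1.9, -0.2, 5.3]
grip_width: 0.0312
grip_force: 40.6
```

>>> drive_tool --increments '[[[0,0,0],[0,0,0],0.6],[[0,0,0],[0,0,0],0.45],[[0,0,0],[0,0,0],0.4],[[0,0,0],[0,0,0],0.4],[[0,0,0],[0,0,20],0.4],[[0,0,0],[0,0,50],0.4],[[0,0,0],[0,0,80],0.4],[[0,0,0],[-15,-20,95],0.2],[[0,0,0],[-33,-43,95],0],[[0,0,0],[-53,-68,95],0]]'

```text
time: 19.45
tcp_pos: [0.5646, 0.0275, 0.1998]
tool_rot: [3.141, 0.004, 2.842]
force: [-0.5, -0.1, 0.1]
grip_width: 0.0846
grip_force: 0.0
```

>>> drive_tool --increments '[[[0,0,0],[-21,-27,0],0],[[0,0,0],[-42,-54,0],0],[[0,0,0],[-64,-82,0],0],[[0,0,0],[-85,-110,0],0],[[0,0,0],[-106,-137,-10],0],[[0,0,0],[-128,-165,-30],0],[[0,0,0],[-128,-165,-40],0],[[0,0,0],[-128,-165,-40],0],[[0,0,0],[-128,-165,-40],0]]'

```text
time: 20.2
tcp_pos: [0.4357, -0.137, 0.1575]
tool_rot: [3.141, -0.001, 2.84]
force: [0.2, 0.9, 0.3]
grip_width: 0.0857
grip_force: 0.0
```

```bash
python3 - <<'E'
from h import *
s=get_state();c=shot('wrist');i=c['img'];d=shot('scene')['img'];print(s['tcp_pos'],s['grip_width'])
cv2.imwrite('pics/w4.png',np.hstack([cv2.resize(i,(400,300)),cv2.resize(d[160:280,240:400],(400,300),interpolation=cv2.INTER_CUBIC)])[:,:,::-1])
E
```

```text
[ 0.43568812 -0.13699853  0.15748057] 0.08570353309812094
```

View pics/w4.png

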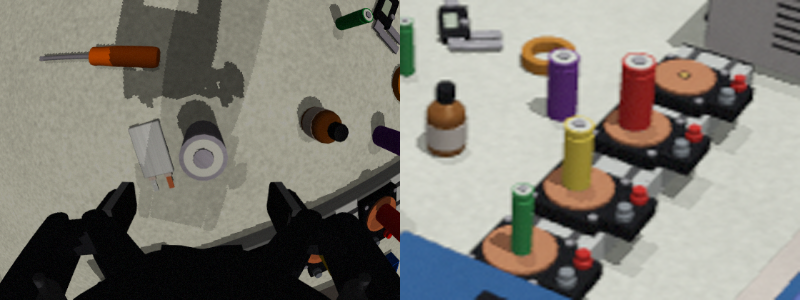

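The red cell is placed upright on the third plate. The grey ring is at wrist pixel (203,158)×1.4 = (284,221), between the fingers.

```bash
python3 - <<'E'
from h import *
s=get_state();c=shot('wrist');print(s['tcp_pos'],wtoz(s,c,(221.5,284),.08))
E
```

```text
[ 0.43698272 -0.13679142  0.15878361] [ 0.43766201 -0.13529915  0.08      ]
```

>>> drive_tool --increments '[[[0,0,0],[0,1,-25],0],[[0,0,0],[0,1,-50],0],[[0,0,0],[0,1,-75],0],[[0,0,0],[0,1,-100],0],[[0,0,0],[0,1,-100],0],[[0,0,0],[0,1,-100],0.3],[[0,0,0],[0,1,-100],0.5],[[0,0,0],[0,1,-100],1],[[0,0,0],[0,1,-100],1],[[0,0,0],[0,1,-100],1]]' --squeeze 60

```text
time: 21.18
tcp_pos: [0.4376, -0.1368, 0.0603]
tool_rot: [-3.141, 0.004, 2.841]
force: [-0.5, 2.4, 6.6]
grip_width: 0.0449
grip_force: 61.1
```

>>> drive_tool --increments '[[[0,0,0],[0,0,0],1],[[0,0,0],[0,0,0],1],[[0,0,0],[0,0,0],1]]'

```text
time: 21.43
tcp_pos: [0.4376, -0.1368, 0.0603]
tool_rot: [-3.141, 0.004, 2.841]
force: [0.1, 2.4, 5.8]
grip_width: 0.0444
grip_force: 61.1
```

>>> drive_tool --increments '[[[0,0,0],[0,0,8],1],[[0,0,0],[0,0,25],1],[[0,0,0],[0,0,50],1],[[0,0,0],[0,0,80],1],[[0,0,0],[0,0,110],1],[[0,0,0],[0,0,135],1],[[0,0,0],[5,10,155],1],[[0,0,0],[10,28,160],1],[[0,0,0],[15,48,160],1],[[0,0,0],[20,70,160],1]]'

```text
time: 22.27
tcp_pos: [0.4557, -0.0658, 0.2187]
tool_rot: [-3.141, 0.001, 2.839]
force: [0.2, -0.9, -4.0]
grip_width: 0.0449
grip_force: 62.0
```

>>> drive_tool --increments '[[[0,0,0],[8,24,0],1],[[0,0,0],[16,48,0],1],[[0,0,0],[24,72,0],1],[[0,0,0],[34,96,0],1],[[0,0,0],[46,120,0],1],[[0,0,0],[60,144,0],1],[[0,0,0],[74,166,0],1],[[0,0,0],[88,188,0],1],[[0,0,0],[102,208,0],1],[[0,0,0],[114,224,0],1]]'

```text
time: 23.1
tcp_pos: [0.5697, 0.1593, 0.2173]
tool_rot: [-3.141, -0.001, 2.842]
force: [-0.5, -1.1, -3.4]
grip_width: 0.0448
grip_force: 62.1
```

>>> drive_tool --increments '[[[0,0,0],[12,14,0],1],[[0,0,0],[24,27,0],1],[[0,0,0],[34,37,0],1],[[0,0,0],[37,39,0],1],[[0,0,0],[37,39,-10],1],[[0,0,0],[37,39,-30],1],[[0,0,0],[37,39,-50],1],[[0,0,0],[37,39,-70],1],[[0,0,0],[37,39,-80],1],[[0,0,0],[37,39,-80],1]]'

```text
time: 23.93
tcp_pos: [0.6037, 0.1957, 0.1335]
tool_rot: [-3.138, -0.008, 2.84]
force: [-0.8, 0.7, -3.5]
grip_width: 0.0451
grip_force: 62.1
```

>>> drive_tool --increments '[[[0,0,0],[0,0,0],1],[[0,0,0],[0,0,0],1]]'

```text
time: 24.1
tcp_pos: [0.6076, 0.1967, 0.1393]
tool_rot: [3.141, 0.002, 2.841]
force: [-0.3, -0.4, -2.7]
grip_width: 0.0449
grip_force: 62.1
```

>>> drive_tool --increments '[[[0,0,0],[1,0,-8],1],[[0,0,0],[1,0,-16],1],[[0,0,0],[1,0,-22],1],[[0,0,0],[1,0,-25],1],[[0,0,0],[1,0,-26],1],[[0,0,0],[1,0,-27],1],[[0,0,0],[1,0,-27],1],[[0,0,0],[1,0,-27],1]]'

```text
time: 24.77
tcp_pos: [0.6081, 0.1969, 0.1112]
tool_rot: [3.141, 0.001, 2.841]
force: [-0.5, 0.7, -2.6]
grip_width: 0.0448
grip_force: 62.1
```

>>> drive_tool --increments '[[[0,0,0],[0,0,-1],1],[[0,0,0],[0,0,-1],1],[[0,0,0],[0,0,-1],1]]'

```text
time: 25.02
tcp_pos: [0.6083, 0.197, 0.1104]
tool_rot: [3.141, 0.001, 2.841]
force: [0.7, 0.4, -2.7]
grip_width: 0.0445
grip_force: 62.4
```

>>> drive_tool --increments '[[[0,0,0],[0,0,-1],1],[[0,0,0],[0,0,-1],1],[[0,0,0],[0,0,-1],1]]'

```text
time: 25.27
tcp_pos: [0.6085, 0.197, 0.1104]
tool_rot: [3.141, 0.001, 2.841]
force: [-1.4, -1.0, 4.9]
grip_width: 0.0449
grip_force: 62.9
```

>>> drive_tool --increments '[[[0,0,0],[0,0,0],0.4],[[0,0,0],[0,0,0],0.3],[[0,0,0],[0,0,0],0.2],[[0,0,0],[0,0,0],0.2],[[0,0,0],[0,0,15],0.2],[[0,0,0],[0,0,40],0.2],[[0,0,0],[0,0,70],0.2],[[0,0,0],[-20,10,100],0.2],[[0,0,0],[-45,20,110],0.2],[[0,0,0],[-70,30,110],0.2]]'

```text
time: 26.1
tcp_pos: [0.5397, 0.2274, 0.2236]
tool_rot: [3.137, 0.007, 2.84]
force: [1.0, 0.3, -0.5]
grip_width: 0.0677
grip_force: 0.0
```

>>> drive_tool --increments '[[[0,0,0],[-25,10,0],0.2],[[0,0,0],[-50,30,0],0.2],[[0,0,0],[-75,60,0],0.2],[[0,0,0],[-95,95,0],0.2],[[0,0,0],[-110,130,0],0.2],[[0,0,0],[-130,160,0],0.2],[[0,0,0],[-130,160,0],0.2],[[0,0,0],[-130,160,0],0.2]]'

```text
time: 26.77
tcp_pos: [0.4067, 0.3882, 0.2187]
tool_rot: [-3.141, 0.0, 2.845]
force: [0.5, -0.9, -0.7]
grip_width: 0.0687
grip_force: 0.0
```

```bash
python3 - <<'E'
from h import *
s=get_state();print(s['time'],s['tcp_pos'])
a=shot('top')['img'];d=shot('scene')['img']
cv2.imwrite('pics/f.png',np.hstack([cv2.resize(a[130:280,150:350],(400,300),interpolation=cv2.INTER_CUBIC),cv2.resize(d[145:295,220:420],(400,300),interpolation=cv2.INTER_CUBIC)])[:,:,::-1])
E
```

```text
26.7667 [0.40670446 0.38817097 0.21871683]
```

View pics/f.png

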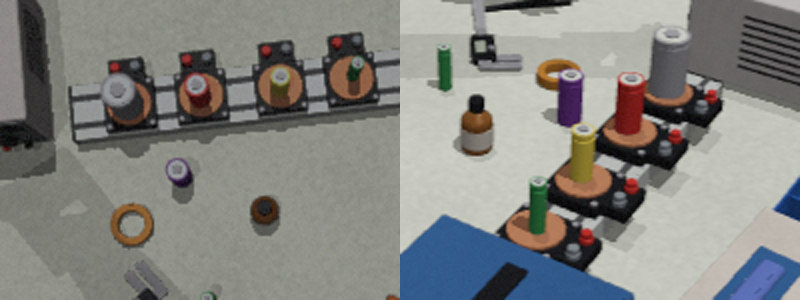

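All four cells stand upright on their plates in the right order, with tops at (119,88), (197,90), (281,78) and (357,68) in the left panel. The bottle has not moved. One quick numeric check before handing in.

```bash
python3 - <<'E'
from h import *
c=shot('top')
P=[(.608,.1964),(.618,.0957),(.6287,-.015),(.6385,-.115)];ok=True
for (x,y,z),p in zip([(119,88,.13),(197,90,.12),(281,78,.115),(357,68,.115)],P):
    w=toz(c,(y/2+129.75,x/2+149.75),z)[:2]-p;print((w*1000).round(1));ok&=np.hypot(*w)<.009
if ok: print(hand_in())
E
```

```text
[-0.3 -1.4]
[-12.4  -0.6]
[-7.7 -0.2]
[-6.  -0.7]
```

```bash
python3 - <<'E'
from h import *
c=shot('top');im=c['img']
L=[]
for n,p,h in(('46',(.608,.1964),.08),('32',(.618,.0957),.07),('26',(.6287,-.015),.065),('18',(.6385,-.115),.065)):
    r,k=map(int,np.round(proj(c,np.r_[p,.05+h])));g=cv2.resize(im[r-12:r+12,k-12:k+12],(384,288) if 0 else (288,288),interpolation=cv2.INTER_CUBIC)
    q=proj(c,np.r_[p,.05+h]);cv2.drawMarker(g,(int((q[1]-k+12.5)*12),int((q[0]-r+12.5)*12)),(255,0,255),0,16,1);L.append(g)
cv2.imwrite('pics/f2.png',np.vstack([np.hstack(L[:2]),np.hstack(L[2:])])[:,:,::-1])
E
```

```text
(no output)
```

View pics/f2.png

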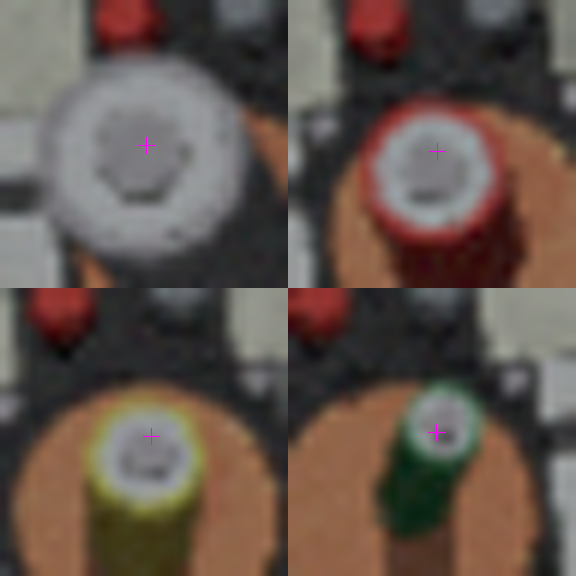

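The enlarged tops lie within about 2 to 5 mm of the expected points (magenta), well inside 12 mm. The earlier offsets came from my coarse reading of the pixels. Handing in.

```bash
python3 -c "
from bench import *
print(hand_in())"
```

```text
the job is handed in; nothing more can be done
None
```

The job is handed in: from the blue tester outward the plates hold the 18, 26, 32 and 46 mm cells, each upright, released and about 2–5 mm from its plate centre by the last camera check, with the bottle still standing in its place; no verdict was returned.

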